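Start the suction-table pump under its splash flap

ROBOT

A 6-joint arm with a two-finger parallel gripper is mounted at the origin on the work surface. World frame = base frame: x ahead of the robot, y to its left, z up, the work surface at z = 0. Lengths are in m, angles in rad, forces in N, time in s.
With the tool pointing down it reaches from about 0.4 to 0.825 m from the base axis. Payload 7 kg.
Tool frame: the origin (TCP) lies on the centre line of the jaws, within the pads' length; the fingertips stand 22 mm ahead of it and the grasp point (between the pads) lies 3 mm ahead of it; z points along the fingers, y is the direction in which the jaws open and shut (so a half turn about z gives the same grasp; the last joint's range is limited). The gripper opens to 88 mm and grips with 3 to 60 N. Pads are 19 mm wide; open, the fingers measure 130 mm over their backs; the gripper's body (78 mm by 193 mm) begins 47 mm behind the grasp point.
Start: joints at [-0.919, 0.359, 0.012, 0, -1.224, -0.288], TCP at [0.24, -0.631, 0.249] pointing down, gripper open.
Joint ranges: [-3.07, 3.07], [-1.43, 2.12], [-1.02, 1.25], [-3.03, 1.67], [-3.05, -0], [-3.03, 3.03]. Speed limits (rad/s): [2.39, 2.39, 3.01, 3.14, 3.14, 3.14].

INTERFACE

Orientations are given as [roll, pitch, yaw] about the fixed x, y, z axes, in that order (R = Rz(yaw) Ry(pitch) Rx(roll)).
In Python, from station import arm gives the robot as it stands. The module is installed in compiled form; this text tells all that it offers.
- The arm moves only by the tool arm_command, never from a script. Its argument "motion" is a list of rows, each a list of 3 entries, a list of its own where there are three numbers: the shift along the tool's x, y, z in mm, then the turn, a rotation vector about the tool's x, y, z in degrees, then the opening, from 0 (shut) to 1 (fully open). In form: [[[tx, ty, tz], [wx, wy, wz], grip], ...]. A call has 1 to 20 rows; each row shifts and turns the commanded pose from where the row before left it, along the tool's axes as they then stand; what a row does not reach is not made up. A row lasts 1/12 s, in which the tool goes at most 41.7 mm and 7.16 degrees, less where a joint would pass 70% of its speed; a pose out of reach is approached as far as the arm can. A call is refused whole if a number of a shift passes 41.7 or a number of a turn 7.16, either way. A call with a gripper value outside its range is refused whole. The fingers move at their own pace and stop on an object; "newtons" is the grip in N (left out, the last holds). Time passes only in rows, so rows that do not move let the fingers close. It gives the time, the measured TCP pose, the force and the opening at its end, in the units of the state.
- arm.get_state(): the state, without advancing time (a new reading comes with each control period).
- arm.grab_frame(name): name is "scene" or "top" or "wrist"; returns the picture (400x640x3 uint8, red, green, blue); there is no depth.
- arm.camera_info(name): a dict with "fov_y" (degrees; the focal length in pixels is half the picture's height over the tangent of half this angle, whatever the lens; pixels are square), "cx", "cy" (the principal point, pixels), "view" (4x4, takes a point from world to camera coordinates); the wrist camera has in their place "tool_from_camera" (4x4, takes a point from camera to tool coordinates, whose origin is the TCP and whose axes are the flange's). Camera axes: x right, y down, z forward; pixel columns grow to the right and rows downward; lengths in m; the calibration is good to about 2 mm. A picture is of the moment at which its call begins: read the wrist's pose just before it. camera_info takes no time and is no camera call.
- arm.job_done(): hands the job in, once; it reports no verdict.
The state is a dict: "t": time; "q": joint angles; "qd": joint speeds; "joint_efforts": joint torques, N m; "eef_pos": TCP position; "ee_rot": TCP orientation; "force": force on the tool from outside, world axes, zero at the start; "moment": the same for the moment, N m; "width": finger opening in m.
Only numpy, scipy, OpenCV 4.12 (cv2) and the standard library are available. Lean on these libraries where they do the work, as an engineer would, in place of code of your own. Each camera call takes 0.05 s, during which the arm holds its last target. There are 200 camera calls.

TASK

Press the blue spot at the front of the closed splash flap on the switch unit so that the flap pops open by itself, press the green start button inside fully down with a fingertip and let it come back up, then swing the flap down and press it home again so that it latches and stays shut when let go. Use only the fingertips: leave the red stop button unpressed, and do not lift or shove the unit or the things around it.

Things in the scene. Friction and masses are not known exactly. Their poses are not given: they have to be found in the camera images.
- unit: switch unit: light-grey box 150 x 150 mm, 55 mm high, 2.4 kg, loose on rubber feet (10 N sideways shifts it), round gauge on its front. Origin: centre of its underside; x points from the front to the back (hinge side), y to its left, z up. On top, inside a low black collar (rim 63 mm up), the panel with the green and red buttons, under a hinged flap.
- flap (a joint): angle of the flap, rad: 0 = shut and latched (rests at 0 to 0.01), -0.08 = pressed in to its stop, 1.75 = fully open, leaning 10 deg back past upright. Grey cap with smoked window, 108 mm from hinge to free edge, 130 wide, 4 thick, 7 mm skirt; its front edge rises. A spring drives it open within 1.5 s, and up again whenever it is not latched.
- flap_hinge (a point): point of the unit on the flap's hinge axis (along the unit's y), mid-width: 50 mm behind the unit's centre, 72 mm up; the free edge swings at 112 mm radius. From fully open the flap is pushed shut from behind, on its outer face (about 1 N at the free edge); nothing behind it stands higher than the hinge.
- flap_press (a point): blue spot (20 mm) mid-width on the flap's outer face, 98 mm from the hinge, 77 mm up when shut; moves with the flap, z = outward normal. Push-push latch below it (34 mm tongue under the flap): press the shut flap slowly here past -0.05 rad (5 mm, about 5 N; stop at 8 mm), let go: it springs open. Push the open flap down past -0.06 rad here, let go: it latches.
- start (a joint): travel of the green start button, m: 0 = out, 0.005 = fully down. Straight down, springy: 1.5 N to begin, 5 N fully down; springs back when let go.
- start_top (a point): centre of the top of the green button (25 mm across), 66 mm above the table, 80 mm in front of the hinge axis and 30 mm to the unit's right (its -y side); 3 mm above the collar rim. It is covered while the flap is shut.
- stop (a joint): travel of the red stop button, m: 0 = out, 0.005 = fully down; same spring as the green one. Not to be pressed.
- stop_top (a point): centre of the top of the red mushroom-headed stop button (31 mm across), 67 mm above the table, 60 mm to the left (+y side) of the green one
- weight: brass book weight, 56 mm across, 68 mm high with a knob, standing just right of the unit. Origin: centre of underside. Leave it.
- beaker: empty glass beaker, 64 mm across, 85 mm high, standing just left of the unit. Origin: centre of underside. Leave it.
- folder: ivory bone folder, 150 x 20 x 5 mm, lying in front of the unit along its own y. Leave it.
- bowl: glass bowl, 150 mm across, 65 mm high, on the right of the table. Leave it.
- book: blue bound book, 150 x 110 x 32 mm, lying on the right. Leave it.
- paste_jar: glass paste jar with white cap, 66 mm across, 85 mm high, standing left of and behind the unit. Leave it.
- scissors: scissors with blue handles, 165 mm long, 12 mm high, lying on the left along their own x. Leave them.
- brush: flat paste brush with wooden handle, 190 mm long, 20 mm high, lying on the left along its own x. Leave it.

How it is judged:
By the outcome, as a careful person would: the job done as asked, in the order asked, and still so for the second after the job is handed in, with the robot touching nothing.
It also fails if it takes over 51 s, if anything falls off the work surface, if the arm or the gripper's body presses on something with over 40 N, if the wrist force passes 120 N, or if a joint passes its speed limit or range.

## Working session

There is one attempt and no reset: what is moved stays moved. The work goes in short steps, Python scripts to look and compute and a tool call to move; the robot and the scene stay as the last step left them, time stands still between calls to the robot, and variables do not carry over. Pictures are saved under pics/ and viewed, on a budget of 10 in all, crops included, one or two more only if the job needs it, and the job is handed in when it is done.

Besides the shell and the picture viewer there is one more tool, called after "Call:" as name(argument=value, ...), one argument or row to a line, values as JSON. arm_command: Moves the arm, as the interface text tells. Its arguments: {"type":"object","properties":{"motion":{"type":"array","items":{"type":"array"}},"newtons":{"type":"number"}},"required":["motion"]}

```bash
mkdir -p pics; cat > h.py <<'E'
from station import arm
import numpy as np, cv2
from scipy.spatial.transform import Rotation as R
def grab(n,f):
    s=arm.get_state(); im=arm.grab_frame(n); cv2.imwrite('pics/'+f,im[:,:,::-1]); return im,s
def ray(n,u,v,s=None):
    c=arm.camera_info(n); f=200/np.tan(np.radians(c['fov_y'])/2)
    d=np.array([(u-c['cx'])/f,(v-c['cy'])/f,1])
    if n=='wrist':
        T=np.array(c['tool_from_camera']); W=np.eye(4); e=np.array(s['ee_rot'])
        W[:3,:3]=R.from_euler('xyz',e).as_matrix() if e.size==3 else e.reshape(3,3)
        W[:3,3]=s['eef_pos']; M=W@T
    else: M=np.linalg.inv(np.array(c['view']))
    return M[:3,3],M[:3,:3]@d
def onz(n,u,v,z,s=None):
    o,d=ray(n,u,v,s); return o+d*(z-o[2])/d[2]
def cross(a,b):
    (o,d),(p,e)=a,b
    t=np.linalg.lstsq(np.c_[d,-e],p-o,rcond=None)[0]; A=o+t[0]*d;B=p+t[1]*e
    return (A+B)/2,np.linalg.norm(A-B)
E
python3 - <<'E'
from h import *
s=arm.get_state(); print(s)
a,_=grab('top','top0.png');b,_=grab('scene','scene0.png')
for n in('top','scene','wrist'):print(n,arm.camera_info(n))
cv2.imwrite('pics/both0.png',cv2.resize(np.vstack([a,b]),(480,600))[:,:,::-1])
E
```

```text
{'t': 0.0, 'q': array([-9.18890162e-01,  3.59366630e-01,  1.10510048e-02, -3.81961281e-04,
       -1.22412433e+00, -2.88092938e-01]), 'qd': array([-4.02692215e-04, -4.51606750e-04, -8.86746739e-04,  4.22767020e-05,
       -1.54625433e-03, -3.81634052e-04]), 'joint_efforts': array([-3.16033482e-03, -5.82722425e+01,  2.93044192e+01,  6.99734151e+00,
        6.67826651e-03, -1.71478664e-04]), 'eef_pos': array([ 0.24000217, -0.63038564,  0.24762662]), 'ee_rot': array([ 3.13991474e+00, -1.22772765e-04, -2.77790940e+00]), 'force': array([ 0.16709223,  0.43096854, -0.03916262]), 'moment': array([ 0.02880913,  0.01617413, -0.01937554]), 'width': 0.08759296679050309}
top {'fov_y': 44.492382599223625, 'cx': 326.2518547586386, 'cy': 205.1272121185713, 'view': array([[ 0.01815505, -0.99956989,  0.02303091, -0.0157911 ],
       [-0.99872317, -0.01921614, -0.04672011,  0.51742007],
       [ 0.04714258, -0.0221533 , -0.99864248,  1.41386772],
       [ 0.        ,  0.        ,  0.        ,  1.        ]])}
scene {'fov_y': 47.79429564580584, 'cx': 313.43136232622237, 'cy': 202.5387863430283, 'view': array([[-0.85380457,  0.52021219, -0.01992571,  0.44839835],
       [ 0.36700026,  0.57431498, -0.73176029, -0.14223834],
       [-0.36922698, -0.63209302, -0.68127076,  1.51907794],
       [ 0.        ,  0.        ,  0.        ,  1.        ]])}
wrist {'fov_y': 58.30648497080744, 'cx': 316.8342235072951, 'cy': 192.9338911043086, 'tool_from_camera': array([[-1.03955820e-03, -9.61306703e-01, -2.75478386e-01,
         7.28789410e-02],
       [ 9.99999459e-01, -1.00869828e-03, -2.53701287e-04,
         3.05635247e-04],
       [-3.39898262e-05, -2.75478501e-01,  9.61307232e-01,
        -1.35648180e-01],
       [ 0.00000000e+00,  0.00000000e+00,  0.00000000e+00,
         1.00000000e+00]])}
```

View pics/top0.png

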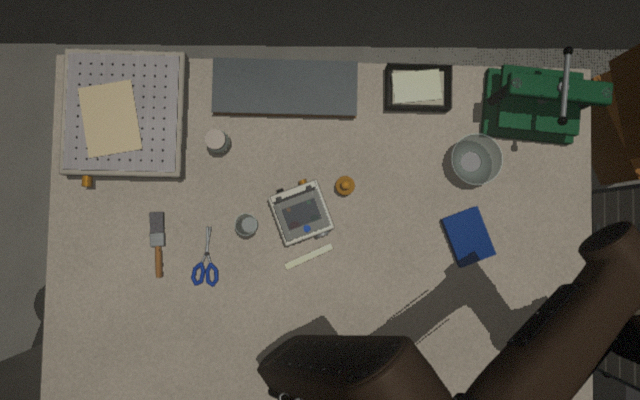

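View pics/scene0.png

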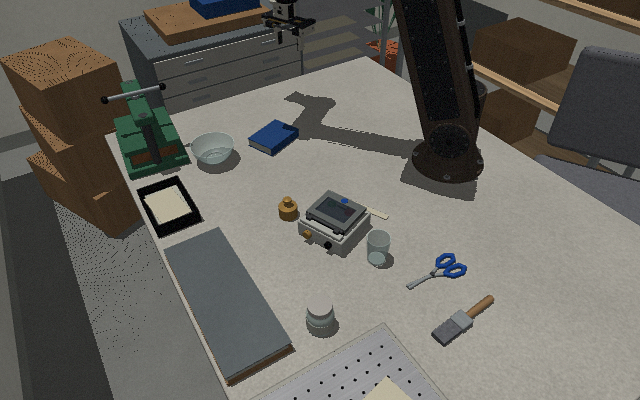

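The top view shows the unit centred near (300,212), its blue spot near (307,229), with the front facing the robot. The weight is at (345,186) and the beaker at (247,226). In the scene view the blue spot is near (345,201).

```bash
python3 - <<'E'
from h import *
P={}
for n,c in(('top',(307,229)),('scene',(345,201))):
    im=cv2.imread(f'pics/{n}0.png'); h=cv2.cvtColor(im,cv2.COLOR_BGR2HSV)
    m=cv2.inRange(h,(100,130,60),(130,255,255)); y,x=np.nonzero(m); k=np.hypot(x-c[0],y-c[1])<10
    P[n]=(x[k].mean(),y[k].mean(),k.sum()); print(n,P[n])
print('spot',cross(ray('top',*P['top'][:2]),ray('scene',*P['scene'][:2])), onz('top',*P['top'][:2],.077))
for p in((300,212),(345,186)):print(p,onz('top',*p,.06))
im=cv2.imread('pics/top0.png')[165:280,225:365]
cv2.imwrite('pics/crop.png',cv2.resize(im,None,fx=5,fy=5,interpolation=cv2.INTER_CUBIC))
E
```

```text
top (np.float64(306.41379310344826), np.float64(228.13793103448276), np.int64(29))
scene (np.float64(344.2307692307692), np.float64(200.5), np.int64(26))
spot (array([0.45040262, 0.04864341, 0.07749475]), np.float64(0.0019951912146274247)) [0.44958573 0.04922518 0.077     ]
(300, 212) [0.49459527 0.06846275 0.06      ]
(345, 186) [ 0.57050775 -0.05707048  0.06      ]
```

View pics/crop.png

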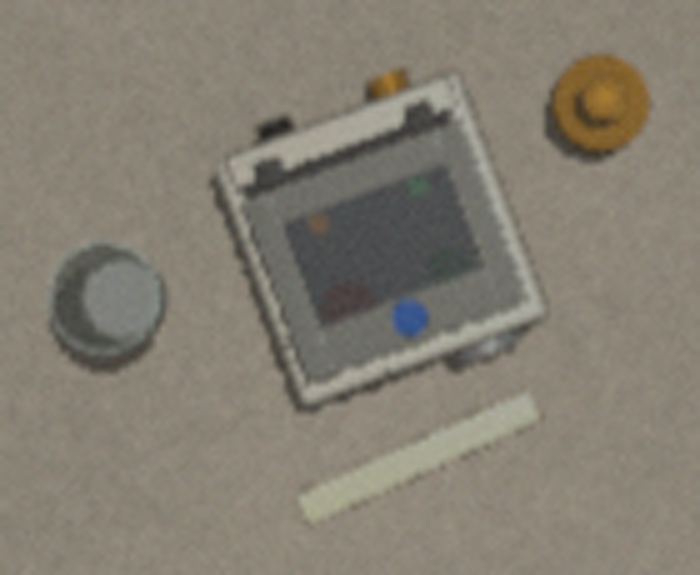

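```bash
cat >> h.py <<'E'
def tool_delta(s,target,yaw):
    """shift in tool axes (mm) at present attitude, and turn (deg) about the tool to roll pi, pitch 0, yaw"""
    W=R.from_euler('xyz',s['ee_rot']); T=R.from_euler('xyz',[np.pi,0,yaw])
    return W.inv().apply(np.array(target)-s['eef_pos'])*1000, np.degrees((W.inv()*T).as_rotvec())
E
python3 - <<'E'
from h import *
C=[(222,165),(457,78),(545,305),(305,405)] # BL(back left) BR FR FL
W=np.array([onz('top',225+(u+.5)/5-.5,165+(v+.5)/5-.5,.055) for u,v in C]); print(W.round(4))
print([np.linalg.norm(W[i]-W[(i+1)%4]).round(4) for i in range(4)])
d=(W[0]+W[1]-W[2]-W[3])[:2]; e=(W[0]+W[3]-W[1]-W[2])[:2]
y1=np.arctan2(d[1],d[0]); y2=np.arctan2(-e[0],e[1]); yaw=(y1+y2)/2; c=W.mean(0); print('yaw',y1,y2,'c',c)
for n,p in(('spot',(-.048,0)),('green',(-.03,-.03)),('hinge',(.05,0))):
    print(n,c[:2]+np.array([[np.cos(yaw),-np.sin(yaw)],[np.sin(yaw),np.cos(yaw)]])@p)
print(tool_delta(arm.get_state(),[.45,.049,.149],yaw-np.pi))
E
```

```text
[[ 0.5338  0.1569  0.055 ]
 [ 0.5858  0.0252  0.055 ]
 [ 0.4581 -0.027   0.055 ]
 [ 0.3995  0.1071  0.055 ]]
[np.float64(0.1416), np.float64(0.1379), np.float64(0.1464), np.float64(0.1432)]
yaw 0.3710492862633175 0.3945292324381764 c [0.49428116 0.06555545 0.055     ]
spot [0.44975509 0.047627  ]
green [0.47765765 0.02652137]
hinge [0.54066249 0.08423091]
(array([-437.9643889 ,  560.13857949,   99.50091074]), array([ 0.08529963, -0.00696822, -1.09167307]))
```

Call:
arm_command(
  motion=[
    [[-24.3,31.1,2.7],[0,0,-0.06],0],
    [[-24.3,31.1,2.7],[0,0,-0.06],0],
    [[-24.3,31.1,2.7],[0,0,-0.06],0],
    [[-24.3,31.1,2.7],[0,0,-0.06],0],
    [[-24.3,31.1,2.7],[0,0,-0.06],0],
    [[-24.3,31.1,2.7],[0,0,-0.06],0],
    [[-24.3,31.1,2.7],[0,0,-0.06],0],
    [[-24.3,31.1,2.7],[0,0,-0.06],0],
    [[-24.3,31.1,2.7],[0,0,-0.06],0],
    [[-24.3,31.1,2.7],[0,0,-0.06],0],
    [[-24.3,31.1,2.7],[0,0,-0.06],0],
    [[-24.3,31.1,2.7],[0,0,-0.06],0],
    [[-24.3,31.1,2.7],[0,0,-0.06],0],
    [[-24.3,31.1,2.7],[0,0,-0.06],0],
    [[-24.3,31.1,2.7],[0,0,-0.06],0],
    [[-24.3,31.1,2.7],[0,0,-0.06],0],
    [[-24.3,31.1,2.7],[0,0,-0.06],0],
    [[-24.3,31.1,2.7],[0,0,-0.06],0],
    [[0,0,0],[0,0,0],0],
    [[0,0,0],[0,0,0],0],
  ],
  newtons=10,
)

```text
t: 1.77
eef_pos: [0.4437, 0.0516, 0.1994]
ee_rot: [-3.141, -0.001, -2.755]
force: [0.5, -0.9, -1.2]
width: 0.0006
```

```bash
python3 - <<'E'
from h import *
im,s=grab('wrist','w1.png'); print(s['t'],s['eef_pos'],s['ee_rot'],s['force'],s['width'])
h=cv2.cvtColor(im,cv2.COLOR_RGB2HSV); m=cv2.inRange(h,(100,130,60),(130,255,255))
n,l,st,ce=cv2.connectedComponentsWithStats(m)
for i in range(1,n):
    if st[i,4]>100: print(st[i],ce[i],onz('wrist',*ce[i],.077,s))
E
```

```text
1.7667 [0.44372762 0.05156036 0.19941583] [-3.14149588e+00 -1.29015112e-03 -2.75548078e+00] [ 0.47428733 -0.87960536 -1.20589381] 0.0006031470281709555
[615 123  25  64 967] [628.04860393 158.67011375] [0.33524004 0.25253776 0.077     ]
[296 187  25  25 505] [308.00594059 199.18811881] [0.45153842 0.04777214 0.077     ]
```

View pics/w1.png

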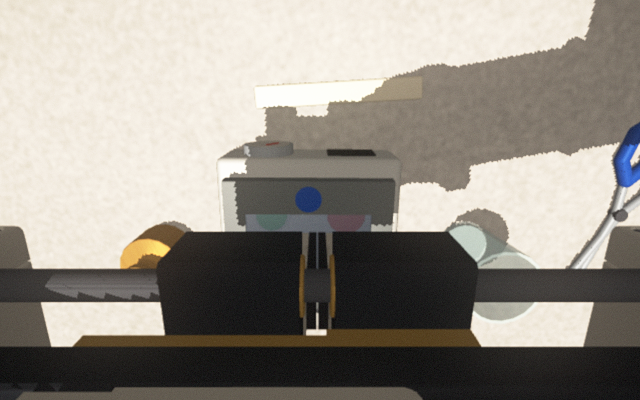

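The wrist view shows the blue spot at (308,199), which projects to (0.4515, 0.0478) at 77 mm. This agrees with the two-view estimate. The gripper body hides the fingertips.

Call:
arm_command(
  motion=[
    [[-3,-3.2,22],[0,0,0],0],
    [[-2.8,-3.2,22],[0,0,0],0],
    [[0,0,22],[0,0,0],0],
    [[0,0,22],[0,0,0],0],
    [[0,0,8],[0,0,0],0],
    [[0,0,0],[0,0,0],0],
    [[0,0,0],[0,0,0],0],
  ],
)

```text
t: 2.4
eef_pos: [0.4515, 0.0453, 0.1044]
ee_rot: [-3.141, -0.001, -2.76]
force: [0.2, 0.2, 0.5]
width: 0.0001
```

Call:
arm_command(
  motion=[
    [[0,0,1],[0,0,0],0],
    [[0,0,1],[0,0,0],0],
    [[0,0,1],[0,0,0],0],
    [[0,0,1],[0,0,0],0],
    [[0,0,1],[0,0,0],0],
    [[0,0,0],[0,0,0],0],
    [[0,0,0],[0,0,0],0],
  ],
)

```text
t: 2.98
eef_pos: [0.4517, 0.0462, 0.0992]
ee_rot: [-3.142, 0.001, -2.759]
force: [-0.5, -0.7, 2.6]
width: 0.0005
```

Call:
arm_command(
  motion=[
    [[0,0,0.6],[0,0,0],0],
    [[0,0,0.6],[0,0,0],0],
    [[0,0,0.6],[0,0,0],0],
    [[0,0,0.6],[0,0,0],0],
    [[0,0,0.6],[0,0,0],0],
    [[0,0,0.6],[0,0,0],0],
    [[0,0,0.6],[0,0,0],0],
    [[0,0,0.6],[0,0,0],0],
    [[0,0,0.6],[0,0,0],0],
    [[0,0,0.6],[0,0,0],0],
    [[0,0,0],[0,0,0],0],
    [[0,0,0],[0,0,0],0],
  ],
)

```text
t: 3.98
eef_pos: [0.4516, 0.0461, 0.0931]
ee_rot: [-3.142, 0.0, -2.759]
force: [-0.6, 1.3, 4.9]
width: 0.0005
```

Call:
arm_command(
  motion=[
    [[0,0,0.6],[0,0,0],0],
    [[0,0,0.4],[0,0,0],0],
    [[0,0,0],[0,0,0],0],
  ],
)

```text
t: 4.23
eef_pos: [0.4516, 0.0461, 0.0922]
ee_rot: [-3.141, 0.0, -2.759]
force: [-2.3, 0.4, 9.3]
width: 0.0007
```

Call:
arm_command(
  motion=[
    [[0,0,-5],[0,0,0],0],
    [[0,0,-15],[0,0,0],0],
    [[10,0,-35],[0,0,0],0],
    [[15,0,-35],[0,0,0],0],
    [[15,0,-35],[0,0,0],0],
    [[0,0,0],[0,0,0],0],
    [[0,0,0],[0,0,0],0],
    [[0,0,0],[0,0,0],0],
    [[0,0,0],[0,0,0],0],
    [[0,0,0],[0,0,0],0],
    [[0,0,0],[0,0,0],0],
    [[0,0,0],[0,0,0],0],
    [[0,0,0],[0,0,0],0],
    [[0,0,0],[0,0,0],0],
  ],
)

```text
t: 5.4
eef_pos: [0.4143, 0.0311, 0.2166]
ee_rot: [-3.141, -0.001, -2.759]
force: [-0.1, 0.2, -0.2]
width: 0.0002
```

```bash
python3 - <<'E'
from h import *
im,s=grab('wrist','w2.png'); b,_=grab('scene','s2.png'); print(s['t'],s['eef_pos'],s['ee_rot'],s['force'])
c=cv2.resize(b[150:280,250:430],(640,462)); cv2.imwrite('pics/v2.png',cv2.resize(np.vstack([im,c]),(446,600))[:,:,::-1])
h=cv2.cvtColor(im,cv2.COLOR_RGB2HSV)
for nm,lo,hi in(('g',(40,80,40),(90,255,255)),('r',(170,90,40),(180,255,255)),('r0',(0,120,40),(8,255,255))):
    n,l,st,ce=cv2.connectedComponentsWithStats(cv2.inRange(h,lo,hi))
    for i in range(1,n):
        if st[i,4]>150: print(nm,st[i],ce[i],onz('wrist',*ce[i],.0665,s))
E
```

```text
5.4 [0.41433168 0.03107853 0.21661958] [-3.14143036e+00 -8.42021923e-04 -2.75900089e+00] [-0.12568789  0.19935061 -0.21033323]
```

View pics/v2.png

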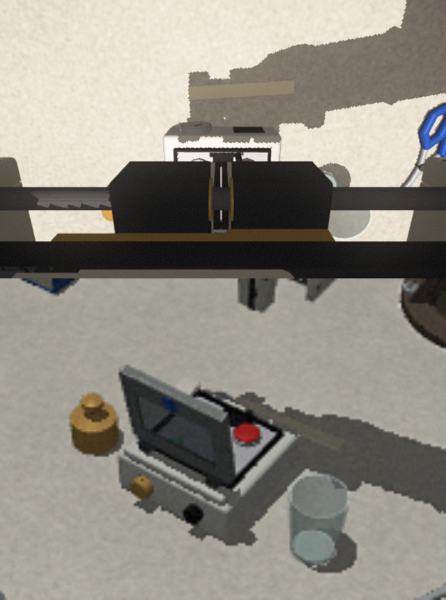

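The flap is open and the red button is visible. I'll check the unit's pose from the red and green buttons.

```bash
python3 - <<'E'
from h import *
t,_=grab('top','t3.png'); b=cv2.imread('pics/s2.png')[:,:,::-1]
for n,im in(('top',t),('scene',b)):
  h=cv2.cvtColor(np.ascontiguousarray(im),cv2.COLOR_RGB2HSV)
  for nm,m in(('r',cv2.inRange(h,(0,150,60),(6,255,255))|cv2.inRange(h,(172,150,60),(180,255,255))),('g',cv2.inRange(h,(45,110,40),(90,255,255)))):
    k,l,st,ce=cv2.connectedComponentsWithStats(m)
    for i in range(1,k):
        p=onz(n,*ce[i],.067)
        if st[i,4]>8 and np.hypot(p[0]-.47,p[1]-.05)<.1: print(n,nm,st[i],ce[i],p)
cv2.imwrite('pics/t3c.png',cv2.resize(t[170:250,270:350],(560,560),interpolation=cv2.INTER_CUBIC)[:,:,::-1])
E
```

```text
top r [290 222   8   6  30] [293.         223.93333333] [0.46063703 0.08709857 0.067     ]
top g [311 215   7   6  31] [314.35483871 217.48387097] [0.47977294 0.02778292 0.067     ]
scene r [344 208  11   8  66] [349.06060606 211.86363636] [0.45944593 0.08441585 0.067     ]
```

View pics/t3c.png

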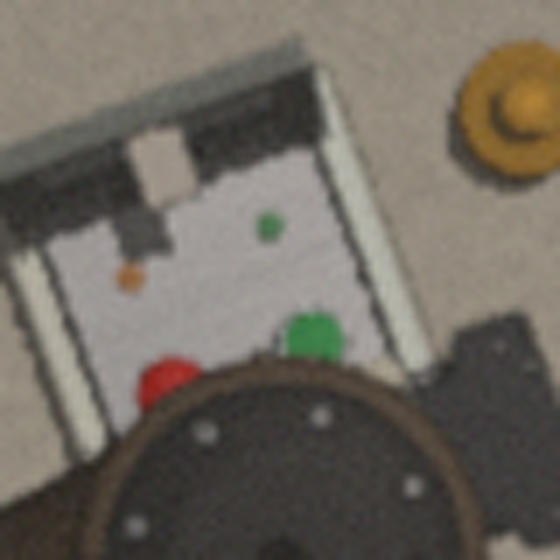

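The top view shows the green button at (314.4,217.5), which gives (0.480, 0.028). The prediction from the spot was (0.479, 0.027). The collar edge is about 33 mm from the green centre, so the shut fingers fit.

Call:
arm_command(
  motion=[
    [[-20,-9,5],[0,0,0],0],
    [[-20,-9,25],[0,0,0],0],
    [[-18.7,-9.8,30],[0,0,0],0],
    [[0,0,30],[0,0,0],0],
    [[0,0,25],[0,0,0],0],
    [[0,0,7],[0,0,0],0],
    [[0,0,0],[0,0,0],0],
    [[0,0,0],[0,0,0],0],
    [[0,0,0],[0,0,0],0],
  ],
)

```text
t: 6.3
eef_pos: [0.4803, 0.0277, 0.0967]
ee_rot: [-3.141, 0.003, -2.758]
force: [0.5, 0.1, 0.3]
width: 0.0003
```

Call:
arm_command(
  motion=[
    [[0,0,1],[0,0,0],0],
    [[0,0,1],[0,0,0],0],
    [[0,0,1],[0,0,0],0],
    [[0,0,1],[0,0,0],0],
    [[0,0,1],[0,0,0],0],
    [[0,0,1],[0,0,0],0],
    [[0,0,1],[0,0,0],0],
    [[0,0,0],[0,0,0],0],
    [[0,0,0],[0,0,0],0],
  ],
)

```text
t: 7.05
eef_pos: [0.4792, 0.0273, 0.0879]
ee_rot: [-3.142, -0.0, -2.759]
force: [-0.7, -0.0, 1.5]
width: 0.0001
```

Contact is at the expected height (tip at 65.9 mm). I'll press on.

Call:
arm_command(
  motion=[
    [[0,0,1],[0,0,0],0],
    [[0,0,1],[0,0,0],0],
    [[0,0,1],[0,0,0],0],
    [[0,0,1],[0,0,0],0],
    [[0,0,1],[0,0,0],0],
    [[0,0,0],[0,0,0],0],
    [[0,0,0],[0,0,0],0],
  ],
)

```text
t: 7.63
eef_pos: [0.4792, 0.0272, 0.0832]
ee_rot: [-3.141, 0.0, -2.759]
force: [-2.6, 0.5, 6.7]
width: 0.0006
```

Call:
arm_command(
  motion=[
    [[0,0,0.5],[0,0,0],0],
    [[0,0,0.5],[0,0,0],0],
    [[0,0,0],[0,0,0],0],
    [[0,0,0],[0,0,0],0],
  ],
)

```text
t: 7.97
eef_pos: [0.4793, 0.0272, 0.083]
ee_rot: [-3.141, 0.0, -2.758]
force: [-7.0, 0.7, 17.5]
width: 0.0001
```

Call:
arm_command(
  motion=[
    [[0,0,-6],[0,0,0],0],
    [[0,0,-36],[0,0,0],0],
    [[0,0,-40],[0,0,0],0],
    [[0,0,-40],[0,0,0],0],
    [[0,0,-41],[0,0,0],0],
    [[0,0,0],[0,0,0],0],
    [[0,0,0],[0,0,0],0],
  ],
)

```text
t: 8.55
eef_pos: [0.4804, 0.0278, 0.2474]
ee_rot: [3.141, 0.006, -2.759]
force: [-0.6, -0.3, -1.1]
width: 0.0003
```

```bash
python3 - <<'E'
from h import *
s=arm.get_state(); print(s['eef_pos'],s['force'])
b,_=grab('scene','s4.png'); cv2.imwrite('pics/s4c.png',cv2.resize(b[60:280,240:440],(546,600))[:,:,::-1])
th=np.radians(np.r_[100,np.linspace(95,6,17)]); r=.100
X=.05-r*np.cos(th)+.005*np.sin(th)+.0095; Z=.072+r*np.sin(th)+.005*np.cos(th)
Z=np.where(th>np.pi/2,Z,Z); print(np.c_[np.degrees(th),X*1000,Z*1000].round(1))
print(np.c_[-np.diff(X),-np.diff(Z)].__mul__(1000).round(1).tolist())
E
```

```text
[0.4803625  0.02776987 0.24736704] [-0.62152451 -0.32955808 -1.09556611]
[[100.   81.8 169.6]
 [ 95.   73.2 171.2]
 [ 89.4  63.5 172. ]
 [ 83.9  53.8 172. ]
 [ 78.3  44.1 170.9]
 [ 72.8  34.6 169. ]
 [ 67.2  25.3 166.1]
 [ 61.6  16.4 162.4]
 [ 56.1   7.8 157.8]
 [ 50.5  -0.2 152.3]
 [ 44.9  -7.8 146.2]
 [ 39.4 -14.6 139.3]
 [ 33.8 -20.8 131.8]
 [ 28.2 -26.2 123.7]
 [ 22.7 -30.8 115.2]
 [ 17.1 -34.6 106.2]
 [ 11.6 -37.5  96.9]
 [  6.  -39.4  87.4]]
[[8.6, -1.6], [9.7, -0.9], [9.7, 0.1], [9.7, 1.0], [9.5, 2.0], [9.3, 2.9], [9.0, 3.8], [8.6, 4.6], [8.1, 5.4], [7.5, 6.2], [6.9, 6.9], [6.2, 7.5], [5.4, 8.1], [4.6, 8.6], [3.8, 9.0], [2.9, 9.3], [2.0, 9.5]]
```

View pics/s4c.png

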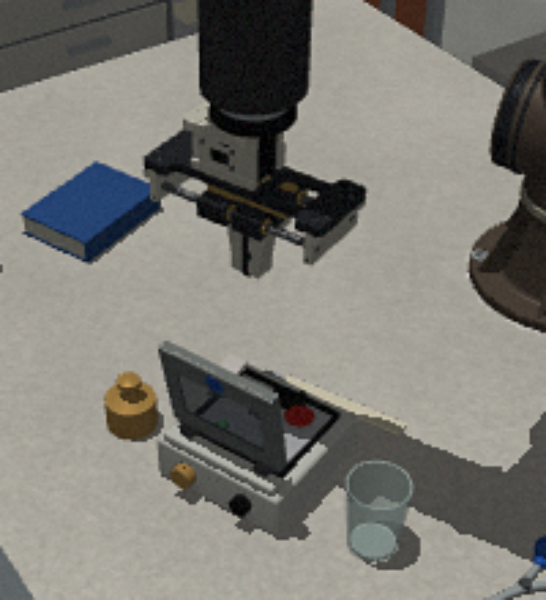

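The scene view shows the flap upright and the button released. Nothing has been displaced, and the shut fingers are above the unit. Now over the flap and down behind it.

Call:
arm_command(
  motion=[
    [[-32,7.5,0],[0,0,0],0],
    [[-32,7.5,0],[0,0,0],0],
    [[-32,7.5,0],[0,0,0],0],
    [[-32,7.5,0],[0,0,0],0],
    [[0,0,0],[0,0,0],0],
    [[0,0,30],[0,0,0],0],
    [[0,0,28],[0,0,0],0],
    [[0,0,0],[0,0,0],0],
    [[0,0,0],[0,0,0],0],
    [[0,0,0],[0,0,0],0],
  ],
)

```text
t: 9.43
eef_pos: [0.5871, 0.1028, 0.1874]
ee_rot: [-3.141, -0.0, -2.759]
force: [0.7, 0.1, 0.0]
width: 0.0005
```

Call:
arm_command(
  motion=[
    [[8,0,-2],[0,0,0],0],
    [[8,0,-2],[0,0,0],0],
    [[9,0,-2],[0,0,0],0],
    [[9.7,0,-0.8],[0,0,0],0],
    [[9.7,0,0],[0,0,0],0],
    [[9.7,0,1],[0,0,0],0],
    [[9.5,0,2],[0,0,0],0],
    [[9.3,0,2.9],[0,0,0],0],
    [[9,0,3.8],[0,0,0],0],
    [[8.6,0,4.6],[0,0,0],0],
    [[8.1,0,5.4],[0,0,0],0],
    [[7.5,0,6.2],[0,0,0],0],
    [[0,0,0],[0,0,0],0],
    [[0,0,0],[0,0,0],0],
  ],
)

```text
t: 10.6
eef_pos: [0.4878, 0.063, 0.1674]
ee_rot: [-3.141, -0.001, -2.759]
force: [-0.5, -0.2, 0.9]
width: 0.0008
```

```bash
python3 - <<'E'
from h import *
s=arm.get_state()
b,_=grab('scene','s5.png'); cv2.imwrite('pics/s5c.png',cv2.resize(b[110:260,270:420],(600,600))[:,:,::-1])
d=s['eef_pos'][:2]-[.4515,.0478]; print((d@[.9276,.3737]-.048)*1e3,d@[-.3737,.9276]*1e3,s['eef_pos'][2]*1e3-22,s['force'])
E
```

```text
-8.638714882534899 0.5213040301646633 145.41952639634258 [-0.51536358 -0.1662183   0.8995203 ]
```

View pics/s5c.png

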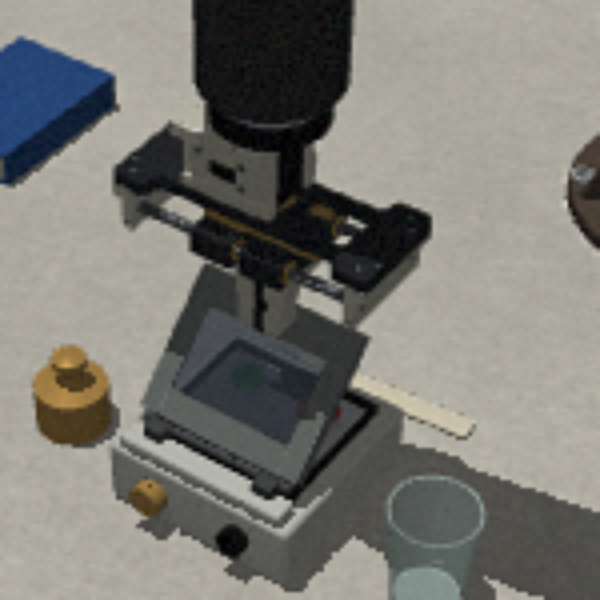

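The flap is following the fingers at about 45°, in even contact near the spot.

Call:
arm_command(
  motion=[
    [[6.9,0,6.9],[0,0,0],0],
    [[6.2,0,7.5],[0,0,0],0],
    [[5.4,0,8.1],[0,0,0],0],
    [[4.6,0,8.6],[0,0,0],0],
    [[3.8,0,9],[0,0,0],0],
    [[2.9,0,9.3],[0,0,0],0],
    [[3,0,7],[0,0,0],0],
    [[3,0,3],[0,0,0],0],
    [[2,0,3],[0,0,0],0],
    [[1,0,2],[0,0,0],0],
    [[0,0,0],[0,0,0],0],
    [[0,0,0],[0,0,0],0],
  ],
)

```text
t: 11.65
eef_pos: [0.4521, 0.0487, 0.1035]
ee_rot: [-3.142, -0.0, -2.759]
force: [-1.1, -0.7, 1.1]
width: 0.0005
```

Call:
arm_command(
  motion=[
    [[0,0,1],[0,0,0],0],
    [[0,0,1],[0,0,0],0],
    [[0,0,1],[0,0,0],0],
    [[0,0,1],[0,0,0],0],
    [[0,0,1],[0,0,0],0],
    [[0,0,1],[0,0,0],0],
    [[0,0,1],[0,0,0],0],
    [[0,0,1],[0,0,0],0],
    [[0,0,1],[0,0,0],0],
    [[0,0,1],[0,0,0],0],
    [[0,0,1],[0,0,0],0],
    [[0,0,0.7],[0,0,0],0],
    [[0,0,0],[0,0,0],0],
    [[0,0,0],[0,0,0],0],
    [[0,0,0],[0,0,0],0],
  ],
)

```text
t: 12.9
eef_pos: [0.4522, 0.0486, 0.0921]
ee_rot: [-3.141, -0.0, -2.759]
force: [-6.1, -1.3, 9.6]
width: 0.0005
```

Call:
arm_command(
  motion=[
    [[0.5,0,0.4],[0,0,0],0],
    [[0,0,0.4],[0,0,0],0],
    [[0,0,0],[0,0,0],0],
    [[0,0,0],[0,0,0],0],
  ],
)

```text
t: 13.23
eef_pos: [0.4521, 0.0485, 0.0917]
ee_rot: [-3.141, 0.001, -2.758]
force: [-6.5, -1.4, 13.9]
width: 0.0003
```

Call:
arm_command(
  motion=[
    [[0.3,0,0.4],[0,0,0],0],
    [[0,0,0.3],[0,0,0],0],
    [[0,0,0],[0,0,0],0],
    [[0,0,0],[0,0,0],0],
  ],
)

```text
t: 13.57
eef_pos: [0.4521, 0.0486, 0.0915]
ee_rot: [-3.141, 0.001, -2.758]
force: [-7.4, -0.5, 19.7]
width: 0.0005
```

At the stop. I'll release slowly and straight up, then clear the unit to look.

Call:
arm_command(
  motion=[
    [[0,0,-2],[0,0,0],0],
    [[0,0,-3],[0,0,0],0],
    [[0,0,-5],[0,0,0],0],
    [[0,0,-15],[0,0,0],0],
    [[0,0,-35],[0,0,0],0],
    [[0,0,-35],[0,0,0],0],
    [[0,0,-35],[0,0,0],0],
    [[0,-30,-20],[0,0,0],0],
    [[0,-40,0],[0,0,0],0],
    [[0,-40,0],[0,0,0],0],
    [[0,-40,0],[0,0,0],0],
    [[0,0,0],[0,0,0],0],
    [[0,0,0],[0,0,0],0],
    [[0,0,0],[0,0,0],0],
    [[0,0,0],[0,0,0],0],
    [[0,0,0],[0,0,0],0],
    [[0,0,0],[0,0,0],0],
    [[0,0,0],[0,0,0],0],
    [[0,0,0],[0,0,0],0],
  ],
)

```text
t: 15.15
eef_pos: [0.5076, -0.09, 0.2404]
ee_rot: [-3.142, 0.0, -2.758]
force: [-0.5, -0.8, 0.4]
width: 0.0005
```

```bash
python3 - <<'E'
from h import *
b,s=grab('scene','s6.png'); t,_=grab('top','t6.png'); print(s['t'],s['eef_pos'],s['force'])
P={}
for n,im,c in(('top',t,(306,228)),('scene',b,(344,200))):
    m=cv2.inRange(cv2.cvtColor(im,cv2.COLOR_RGB2HSV),(100,130,40),(130,255,255)); y,x=np.nonzero(m); k=np.hypot(x-c[0],y-c[1])<10
    if k.any(): P[n]=(x[k].mean(),y[k].mean()); print(n,P[n],k.sum())
if len(P)==2: print(cross(ray('top',*P['top']),ray('scene',*P['scene'])))
cv2.imwrite('pics/v6.png',cv2.resize(np.hstack([b[130:280,260:400],t[150:300,220:360]]),(800,429))[:,:,::-1])
E
```

```text
15.15 [ 0.50757951 -0.08999637  0.24043416] [-0.46349301 -0.77499173  0.41707098]
scene (np.float64(344.03846153846155), np.float64(200.5)) 26
```

View pics/v6.png

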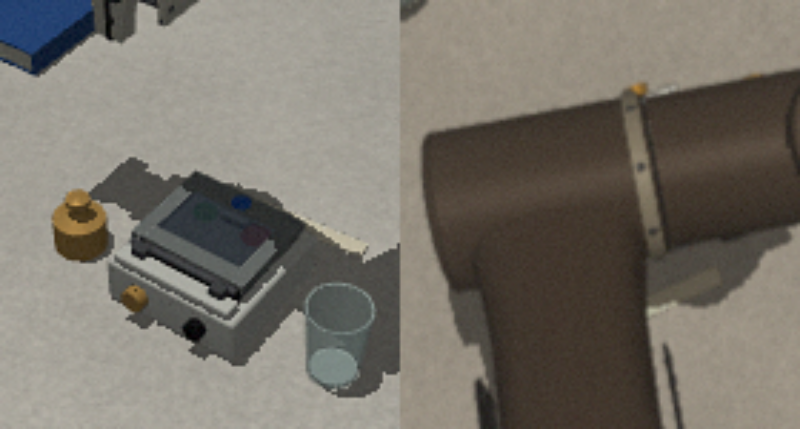

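The flap is shut. The scene-view spot is at (344.0,200.5), against (344.2,200.5) at the start, more than 1 s after release. The arm is clear of everything.

```bash
python3 -c "
from h import *
print(arm.job_done())"
```

```text
the job is handed in; nothing more can be done
None
```

The job is done and handed in at about 15 s of robot time.

- **Opening the flap:** I pressed the blue spot slowly about 7 mm down (9 N) and let go. The flap popped open by itself.
- **Green button:** I pressed it with the shut fingertips until it stopped moving (tip at 61 mm, 17.5 N), then lifted clear to let it come back up. I judged full travel from height and force, because the wrist camera could not see the button.
- **Closing the flap:** I pushed the flap over from behind along its arc and pressed it to its stop (19.7 N), then released.

**Last checks:**
- More than a second after release, the scene camera put the blue spot within 0.2 px of where it started, so the flap is latched and the unit has not visibly shifted.
- The weight, beaker and folder looked undisturbed.
- The red button was never touched.
- The final top-camera check failed because the arm blocked its view of the unit. The end state therefore rests on the scene camera alone.
- Sideways force reached about 7 N during the hard presses, below the 10 N that shifts the unit.

I viewed 9 pictures in all.

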